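Set the electrode gap with the knurled wheel

ROBOT

A 6-joint arm with a two-finger parallel gripper is mounted at the origin on the work surface. World frame = base frame: x ahead of the robot, y to its left, z up, the work surface at z = 0. Lengths are in m, angles in rad, forces in N, time in s.
With the tool pointing down it reaches from about 0.225 to 0.875 m from the base axis. Payload 3.4 kg.
Tool frame: the origin (TCP) lies on the centre line of the jaws, within the pads' length; the fingertips stand 17 mm ahead of it and the grasp point (between the pads) lies 2 mm behind it; z points along the fingers, y is the line along which they close (so a half turn about z gives the same grasp; the last joint's range is limited). The gripper opens to 85 mm and grips with 20 to 120 N. Pads are 22 mm wide; open, the fingers measure 114 mm over their backs; the gripper's body (76 mm by 85 mm) begins 54 mm behind the grasp point. The pads swing forward as they close: fully open they stand 13 mm farther back than shut.
Start: joints at [1.132, 0.276, 1.505, -0, 1.361, -0.121], TCP at [0.18, 0.546, 0.248] pointing down, gripper open.
Joint ranges: [-2.89, 2.89], [-0.75, 2.08], [0.22, 2.7], [-1.18, 4.32], [0.11, 2.71], [-2.7, 2.7]. Speed limits (rad/s): [2.57, 2.57, 3.14, 3.14, 3.14, 3.14].

INTERFACE

Orientations are given as a unit quaternion [w, x, y, z].
In Python, from rig import manip gives the robot as it stands.
- The arm moves only by the tool move_arm, never from a script. Its argument "steps" is one flat list of numbers, 7 for each row, row after row: the turn, a rotation vector about the world's x, y, z normalised to -1 to 1, where 1 is 360 degrees, then the shift along the world's x, y, z normalised to -1 to 1, where 1 is 1 m, then the opening, from -1 (shut) to 1 (fully open). A call has exactly 10 rows; each row is the pose to reach, as a shift and turn from the pose commanded when the call began, turning the shorter way round; what a row does not reach only later rows make up. A row lasts 1/10 s, in which the tool goes at most 50 mm and 8.59 degrees, less where a joint would pass 70% of its speed; a pose out of reach is approached as far as the arm can. A call with a number of a shift or a turn outside -1 to 1 is refused whole. A call with a gripper value outside its range is refused whole. The fingers move at their own pace and stop on an object; "squeeze" is the grip in N (left out, the last holds). Time passes only in rows, so rows that repeat a pose let the fingers close, or fill a call up. It gives the time, the measured TCP pose, the force, the opening and the grip force at its end, in the units of the state.
- manip.get_state(): the state, without advancing time (a new reading comes with each control period).
- manip.get_image(name): name is "scene" or "top" or "wrist"; returns a dict with "pixels" (480x640x3 uint8, blue, green, red), "fx", "fy", "cx", "cy" (pixels), "R" (3x3) and "t" (3): a world point X has camera coordinates R X + t. Camera axes: x right, y down, z forward; pixel columns grow to the right and rows downward; lengths in m; the calibration is good to about 2 mm. A picture is of the moment at which its call begins. There is no depth.
- manip.sign_off(): hands the job in; it is judged then, once.
The state is a dict: "clock": time; "qpos": joint angles; "qd": joint speeds; "effort": joint torques, N m; "position": TCP position; "ee_rot": TCP orientation; "contact_force": force on the tool from outside, world axes, zero at the start; "moment": the same for the moment, N m; "width": finger opening in m; "gripper_force": force on a finger pad.
Only numpy, scipy, OpenCV 4.12 (cv2) and the standard library are available. Lean on these libraries where they do the work, as an engineer would, in place of code of your own. Each camera call takes 0.05 s, during which the arm holds its last target. There are 200 camera calls.

TASK

On the electrode gap stand, press a fingertip lightly on top of the knurled wheel and roll it until the sliding block has closed in so far that its pointer blade lines up with the blade of the gauge rider. Then push the lock lever round with a finger, all the way to its stop. Move the slide only by the wheel, leave the rider alone, leave the loose things around the stand where they are, lift nothing, and finish clear of everything.

Things in the scene. Friction and masses are not known exactly. Their poses are not given: they have to be found in the camera images.
- stand: electrode gap stand, bolted down. Dark steel bed 245 x 80 mm, 25 mm high; origin on the bench under the wheel's axle; x runs along the slide from wheel to fixed block. In its frame: sliding block 60 mm wide (y), top z = 75 mm; fixed block 36 x 66 mm at x = 170 mm, top z = 80 mm; index rail at y = -62 mm, top z = 30 mm; cheeks either side of the wheel, outer faces y = +-22 mm, tops z = 75 mm
- wheel_top (a point): highest point of the dark steel knurled wheel at rest, z = 100.5 mm (fixed to the stand, does not turn). Wheel 61 mm diameter, 24 mm wide, 24 ridges, axle level along the stand's y at z = 70 mm. Wheel, cheeks and sliding block sit on a sprung carriage: it starts to sink at about 5 N, gives 1 mm per 2.5 N, bottoms after 6 mm (20 N). Over 30 N of finger force is too much
- wheel (a joint): angle of the knurled wheel, rad. Rolling its top towards the stand's +x (towards the blocks) increases it and closes the gap: 1 rad (30 mm of rim) moves the slide 8 mm; rolling back opens it. Takes about 2 N along the rim, stays where it is left
- slide (a joint): travel of the sliding block along the stand's x, m: 0 = gap fully open, grows as the gap closes, stop at 0.037. Geared to the wheel, 8 mm per rad
- pointer (a point): top outer end of the steel pointer blade on the sliding block. The blade is 4 mm thick along the stand's x and stands out towards -y, top at z = 55 mm; this point is mid-thickness at its outer tip
- gauge_mark (a point): top of the matching 4 mm steel blade on the small gauge rider that is clamped on the index rail, mid-thickness, at its end nearest the pointer; top at z = 56 mm, 4 mm beyond the pointer's tip in y. Its axes are the stand's. The gap is right when pointer and gauge mark have the same x in the stand's frame
- rider: the steel gauge rider, clamped on the index rail, 10 mm x 22 mm, 26 mm high; origin on the rail's top below the blade. Axes as the stand. Not to be touched
- lever (a joint): angle of the lock lever on top of the fixed block, rad: 0 = points to the stand's -y, grows as it swings counter-clockwise seen from above towards the stand's +x; stop at 1.3. Stiff, about 1.2 N at its post, stays where it is left; turning it does not move the slide
- lever_pivot (a point): the lever's vertical pivot axis at the top of the fixed block (x = 170 mm, y = 0 in the stand's frame), height 88 mm
- lever_post (a point): top centre of the upright black post at the lever's free end: 16 mm diameter, 30 mm tall (z = 90 to 120 mm), 50 mm from the pivot axis. The lever's steel arm below it is 10 mm wide, z = 89.5 to 96.5 mm
- jar: loose amber glass jar, 42 mm diameter, 62 mm tall; origin under its centre. Leave alone
- weight: loose steel cylinder weight, 32 mm diameter, 40 mm tall; origin under its centre. Leave alone
- collar: loose steel ring, 40 mm outer diameter, 14 mm high; origin under its centre. Leave alone
- crucible: loose white ceramic cup, 44 mm diameter, 40 mm tall; origin under its centre. Leave alone
- driver: loose screwdriver 150 mm long, lying; origin at its underside. Leave alone
- gauge_block: loose steel block 30 x 50 x 12 mm; origin under its centre. Leave alone
- beaker: loose small glass beaker, 56 mm diameter, 70 mm tall; origin under its centre. Leave alone

How it is judged:
On the way, in this order (a step that is already met when the one before it is completed fails the run):
1. the pointer is lined up with the gauge mark by rolling the wheel, lever not yet locked (x of pointer in the frame of gauge_mark between -0.0025 and 0.0025 m and value of joint lever below 0.5 rad), for 0.3 s.
2. the lever is pushed round to its stop (value of joint lever above 1.15 rad), for 0.2 s.
At the end, for the whole second after the job is handed in: pointer and gauge mark agree within 2.5 mm along the stand's x, the lever is at its stop (above 1.15 of 1.3 rad), the slide and the loose things are at rest, nothing is touched (x of pointer in the frame of gauge_mark between -0.0025 and 0.0025 m and value of joint lever above 1.15 rad and velocity of joint slide between -0.001 and 0.001 m/s and linear speed of each of jar, weight, collar, crucible, driver, gauge_block, beaker below 0.01 m/s).
It fails at once if the sliding block is pushed directly (contact force between any of the fingers, the arm and slide above 1 N).
It fails at once if the gauge rider is touched (contact force between any of the fingers, the arm and rider above 1 N).
It fails at once if the wheel is pressed with more than 30 N (contact force between the fingers and wheel above 30 N).
It fails at once if a loose thing is moved by more than 15 mm or lifted (distance of any of jar, weight, collar, crucible, driver, gauge_block, beaker from where it was at the start of the episode above 0.015 m or height (world z) of any of jar, weight, collar, crucible, gauge_block, beaker above 0.015 m).
It also fails if it takes over 48 s, if anything falls off the work surface, if the arm or the gripper's body presses on something with over 40 N, if the wrist force passes 120 N, or if a joint passes its speed limit or range.

## Working session

There is one attempt and no reset: what is moved stays moved. The work goes in short steps, Python scripts to look and compute and a tool call to move; the robot and the scene stay as the last step left them, time stands still between calls to the robot, and variables do not carry over. Pictures are saved under pics/ and viewed, at most 10 in all, crops included, and the job is handed in when it is done.

Besides the shell and the picture viewer there is one more tool, called after ">>>" as name(argument=value, ...) on one line, values as JSON. move_arm: Moves the arm, as the interface text tells. Scaled input: -1 to 1 covers 1 m each way for a shift and 360 degrees each way for a turn. Its arguments: {"type":"object","properties":{"steps":{"type":"array"},"squeeze":{"type":"number"}},"required":["steps"]}

```bash
mkdir -p pics; cat > h.py <<'E'
import numpy as np, cv2
from rig import manip
def snap(n,f):
    im=manip.get_image(n); cv2.imwrite('pics/'+f+'.png',im['pixels'])
    np.savez('pics/'+f+'.npz',**{k:np.array(v) for k,v in im.items()})
    return im
def load(f): return np.load('pics/'+f+'.npz')
def ray(im,u,v):
    R=np.array(im['R']);t=np.array(im['t'])
    d=R.T@np.array([(u-im['cx'])/im['fx'],(v-im['cy'])/im['fy'],1]); return -R.T@t,d
def onz(im,u,v,z):
    c,d=ray(im,u,v); return c+d*(z-c[2])/d[2]
def proj(im,X):
    p=np.array(im['R'])@np.array(X)+np.array(im['t']); return np.array([im['fx']*p[0]/p[2]+im['cx'],im['fy']*p[1]/p[2]+im['cy']])
E
python3 - <<'E'
from h import *
for n in['top','scene']:
    im=snap(n,n+'0'); print(n,im['fx'],-np.array(im['R']).T@im['t'],np.array(im['R']).round(2).tolist())
s=manip.get_state(); print(s)
E
```

```text
top 500.1525298201698 [ 0.39118298 -0.04843595  1.00462746] [[0.01, -1.0, 0.01], [-0.98, -0.01, -0.19], [0.19, -0.01, -0.98]]
scene 534.3461986667048 [ 1.05531012 -0.47942007  0.61029695] [[0.67, 0.74, 0.02], [0.46, -0.4, -0.79], [-0.57, 0.54, -0.61]]
{'clock': 0.1, 'qpos': array([ 1.13196735e+00,  2.76527436e-01,  1.50601504e+00, -7.68545796e-06,
        1.36071210e+00, -1.21020795e-01]), 'qd': array([ 0.0001931 , -0.0011969 , -0.00264141, -0.00107986, -0.00100632,
       -0.00073843]), 'effort': array([ 2.07636789e-03, -4.17703021e+01, -2.46403688e+01, -3.80851579e-04,
        5.78342020e-03,  9.51878576e-06]), 'position': array([0.17950471, 0.54578743, 0.24752527]), 'ee_rot': array([-2.25968424e-04,  1.58235352e-01,  9.87401075e-01, -7.99651363e-04]), 'contact_force': array([0.08484457, 0.47094976, 1.27340715]), 'moment': array([0.03942426, 0.01099605, 0.04639759]), 'gripper_force': 0.0, 'width': 0.08556863541450312}
```

View pics/top0.png

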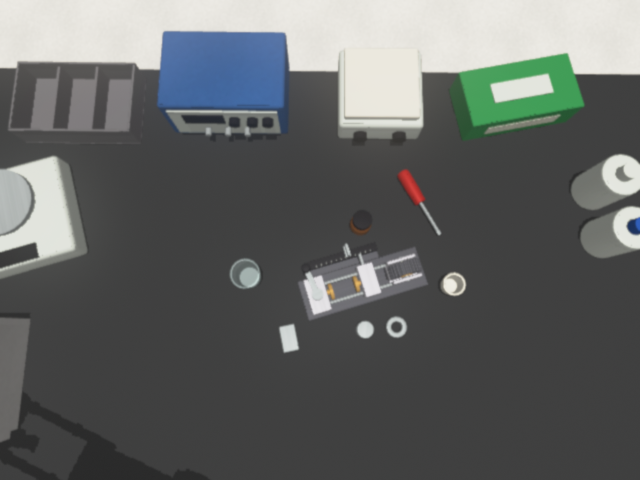

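View pics/scene0.png

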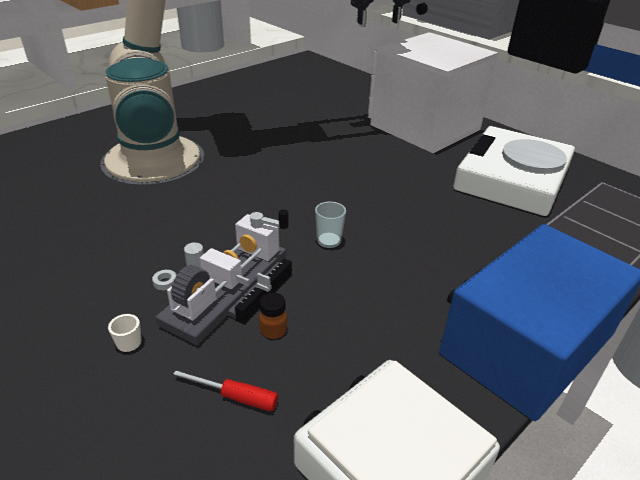

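The top view shows the wheel end at the right (~405,270), the fixed block at (318,293), and the rail with the rider (347,250) on the upper side. The jar is close by at (361,222). I'll enlarge both views.

```bash
python3 - <<'E'
import cv2,numpy as np
a=cv2.imread('pics/top0.png')[235:330,290:435]
cv2.imwrite('pics/c1.png',cv2.resize(a,None,fx=5.5,fy=5.5,interpolation=cv2.INTER_CUBIC))
b=cv2.imread('pics/scene0.png')[200:345,150:310]
cv2.imwrite('pics/c2.png',cv2.resize(b,None,fx=4,fy=4,interpolation=cv2.INTER_CUBIC))
E
```

```text
(no output)
```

View pics/c1.png

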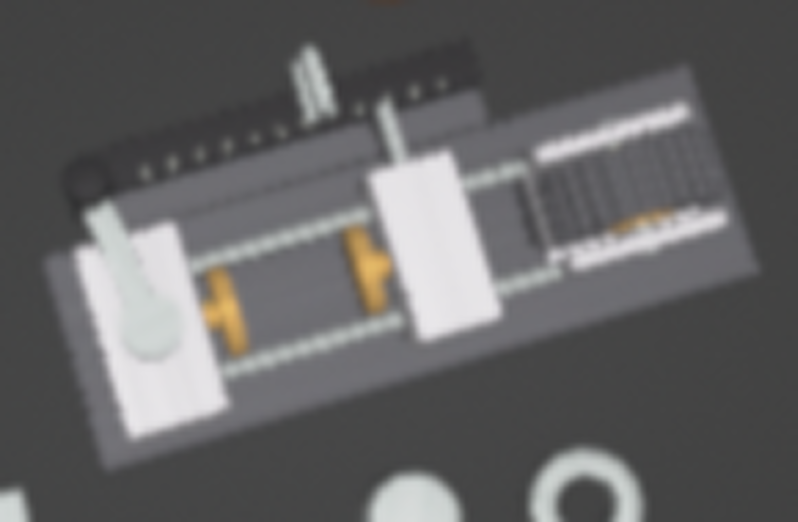

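View pics/c2.png

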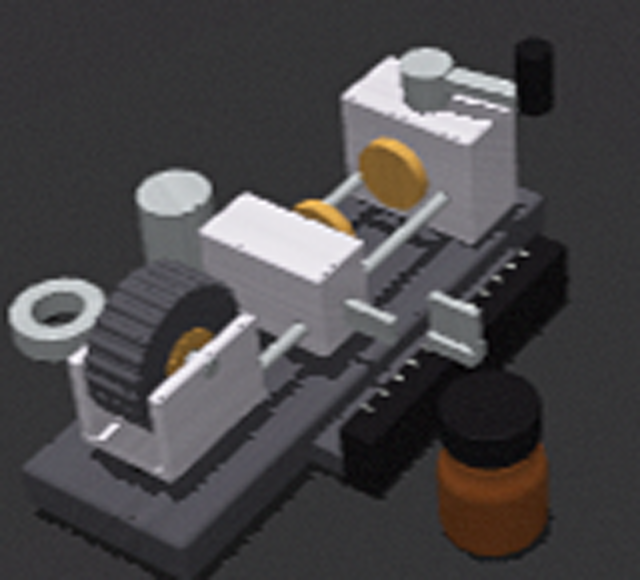

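The crops show the bed corners, both blocks' top corners and the pointer at crop (384,100). The rider's near end is at about (325,118), roughly 12 mm further along +x. The lever points to -y. Next I'll fit the stand pose.

```bash
cat > fit.py <<'E'
from h import *
from scipy.optimize import least_squares
T=load('top0');S=load('scene0')
t=lambda u,v:(T,u/5.5+290-.4,v/5.5+235-.4)
s=lambda u,v:(S,u/4+150-.4,v/4+200-.4)
B=None
obs=[(t(45,258),(1,-40,25)),(t(108,468),(1,40,25)),(t(760,268),(0,40,25)),(t(690,67),(0,-40,25)),
(t(77,250),(188,-33,80)),(t(175,224),(152,-33,80)),(t(228,405),(152,33,80)),(t(132,438),(188,33,80)),
(s(342,97),(152,33,80)),(s(470,143),(152,-33,80)),(s(185,552),(0,-40,25)),(s(22,468),(0,40,25))]
def P(p,q):
    x,y,z=q
    if z==25: x=p[3]+245*x
    c,n=np.cos(p[2]),np.sin(p[2]); x/=1e3;y/=1e3
    return np.array([p[0]+c*x-n*y,p[1]+n*x+c*y,z/1e3])
def f(p): return np.concatenate([proj(o[0],P(p,q))-o[1:] for o,q in obs])
r=least_squares(f,[.4,-.15,1.8,-40],loss='soft_l1',x_scale=[.01,.01,.1,10]); p=r.x
if __name__=='__main__':
    print(p,np.degrees(p[2]),f(p).reshape(-1,2).round(1).tolist())
    inv=lambda X:((X[0]-p[0])*np.cos(p[2])+(X[1]-p[1])*np.sin(p[2]),-(X[0]-p[0])*np.sin(p[2])+(X[1]-p[1])*np.cos(p[2]))
    for n,o,z in [('ptr',t(384,100),.055),('rid near R',t(330,116),.056),('rid near L',t(312,120),.056),('rid far R',t(312,45),.056),('rid far L',t(295,62),.056),('ptr s',s(392,320),.055),('rid s',s(432,295),.056)]:
        print(n,np.round(np.array(inv(onz(*o,z)))*1e3,1))
    for n,q in [('wheeltop',(0,0,100.5)),('pivot',(170,0,88)),('post',(170,-50,120)),('postend',(170+50*np.sin(1.3),-50*np.cos(1.3),120))]: print(n,P(p,q).round(4))
    for n,u,v,z in [('jar',361,222,.03),('weight',365,330,.02),('collar',397,327,.01),('beaker',245,274,.035),('cruc',453,285,.02),('gb',289,338,.01)]: print(n,np.round(np.array(inv(onz(T,u,v,z)))*1e3))
E
python3 fit.py
```

```text
[  0.50684918  -0.20979335   1.87852887 -45.09859136] 107.63177605984949 [[-1.6, -0.6], [-1.2, 0.9], [-0.1, -0.2], [-0.8, -2.2], [-1.4, -0.2], [-0.6, -1.2], [0.4, 0.3], [-0.9, 0.2], [-1.7, -0.0], [-1.3, 0.8], [-1.0, 0.2], [-1.8, 0.5]]
ptr [ 68.  -52.9]
rid near R [ 87.9 -52.9]
rid near L [ 94.3 -53.5]
rid far R [ 86.2 -78.7]
rid far L [ 93.8 -74.7]
ptr s [ 71.  -52.5]
rid s [ 90.4 -58. ]
wheeltop [ 0.5068 -0.2098  0.1005]
pivot [ 0.4554 -0.0478  0.088 ]
post [ 0.503  -0.0326  0.12  ]
postend [0.4535 0.0022 0.12  ]
jar [  43. -114.]
weight [100.  90.]
collar [ 38. 103.]
beaker [291. -81.]
cruc [-93.  58.]
gb [245.  61.]
```

>>> move_arm(steps=[0, 0, -0.15, 0.332, -0.77, -0.03, -1, 0, 0, -0.15, 0.332, -0.77, -0.03, -1, 0, 0, -0.15, 0.332, -0.77, -0.03, -1, 0, 0, -0.15, 0.332, -0.77, -0.03, -1, 0, 0, -0.15, 0.332, -0.77, -0.03, -1, 0, 0, -0.15, 0.332, -0.77, -0.03, -1, 0, 0, -0.15, 0.332, -0.77, -0.03, -1, 0, 0, -0.15, 0.332, -0.77, -0.03, -1, 0, 0, -0.15, 0.332, -0.77, -0.03, -1, 0, 0, -0.15, 0.332, -0.77, -0.03, -1], squeeze=20)

```text
clock: 1.1
position: [0.3776, 0.0855, 0.2304]
ee_rot: [0.0, 0.589, 0.808, 0.0]
contact_force: [1.8, -0.5, 0.1]
width: 0.0002
gripper_force: 0.0
```

>>> move_arm(steps=[0, 0, 0, 0.134, -0.31, -0.03, -1, 0, 0, 0, 0.134, -0.31, -0.03, -1, 0, 0, 0, 0.134, -0.31, -0.03, -1, 0, 0, 0, 0.134, -0.31, -0.03, -1, 0, 0, 0, 0.134, -0.31, -0.03, -1, 0, 0, 0, 0.134, -0.31, -0.03, -1, 0, 0, 0, 0.134, -0.31, -0.03, -1, 0, 0, 0, 0.134, -0.31, -0.03, -1, 0, 0, 0, 0.134, -0.31, -0.03, -1, 0, 0, 0, 0.134, -0.31, -0.03, -1])

```text
clock: 2.1
position: [0.5108, -0.2215, 0.2001]
ee_rot: [-0.001, 0.589, 0.808, 0.0]
contact_force: [0.7, -0.4, -0.3]
width: 0.0001
gripper_force: 0.0
```

```bash
python3 - <<'E'
from h import *
im=snap('wrist','w1'); s=manip.get_state(); print(s['position'],s['ee_rot'],s['contact_force'],s['qpos'])
from fit import P,p
for q in [(0,0,100.5),(170,0,88),(70,-53,55),(90,-57,56)]: print(proj(im,P(p,q)))
E
```

```text
[ 0.51084159 -0.22127025  0.20039573] [-5.44205370e-04  5.88877749e-01  8.08221924e-01  1.46798828e-04] [-0.37731201 -0.05150996 -0.26636417] [-5.33988860e-01  2.80190350e-01  1.62180085e+00  4.18855340e-04
  1.24065686e+00 -8.45581756e-01]
[315.83023414 230.93767532]
[316.78603582 -51.08870596]
[385.29549371 128.92083668]
[392.39377709 100.84105355]
```

View pics/w1.png

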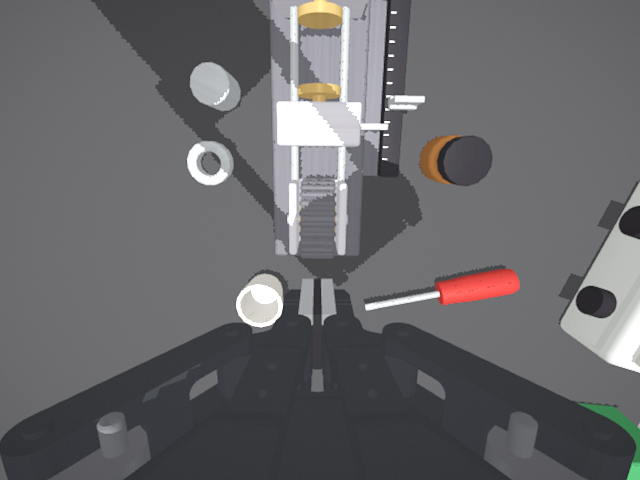

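The wrist view is square to the stand. The pointer tip is at (387,127) and the rider blade at about (388,99). The wheel spans rows 178–258 around column 318. Now I'll descend to just above the wheel.

>>> move_arm(steps=[0, 0, 0, 0, 0, -0.04, -1, 0, 0, 0, 0, 0, -0.06, -1, 0, 0, 0, 0, 0, -0.07, -1, 0, 0, 0, 0, 0, -0.074, -1, 0, 0, 0, 0, 0, -0.077, -1, 0, 0, 0, 0, 0, -0.079, -1, 0, 0, 0, 0, 0, -0.081, -1, 0, 0, 0, 0, 0, -0.082, -1, 0, 0, 0, 0, 0, -0.083, -1, 0, 0, 0, 0, 0, -0.083, -1])

```text
clock: 3.15
position: [0.5115, -0.2227, 0.1175]
ee_rot: [0.0, 0.589, 0.808, 0.0]
contact_force: [0.4, -0.4, 0.5]
width: 0.0002
gripper_force: 0.0
```

>>> move_arm(steps=[0, 0, 0, 0, 0, -0.0005, -1, 0, 0, 0, 0, 0, -0.001, -1, 0, 0, 0, 0, 0, -0.0015, -1, 0, 0, 0, 0, 0, -0.002, -1, 0, 0, 0, 0, 0, -0.0025, -1, 0, 0, 0, -0.001, 0.003, -0.0025, -1, 0, 0, 0, -0.002, 0.006, -0.0025, -1, 0, 0, 0, -0.002, 0.006, -0.0025, -1, 0, 0, 0, -0.002, 0.006, -0.0025, -1, 0, 0, 0, -0.002, 0.006, -0.0025, -1])

```text
clock: 4.15
position: [0.5102, -0.2173, 0.1161]
ee_rot: [0.001, 0.589, 0.808, -0.0]
contact_force: [0.6, -2.2, 5.5]
width: 0.0003
gripper_force: 2.9
```

>>> move_arm(steps=[0, 0, 0, -0.001, 0.003, -0.001, -1, 0, 0, 0, -0.002, 0.006, -0.001, -1, 0, 0, 0, -0.003, 0.009, -0.001, -1, 0, 0, 0, -0.004, 0.012, -0.001, -1, 0, 0, 0, -0.005, 0.015, -0.001, -1, 0, 0, 0, -0.006, 0.018, -0.001, -1, 0, 0, 0, -0.007, 0.021, -0.0015, -1, 0, 0, 0, -0.008, 0.024, -0.002, -1, 0, 0, 0, -0.008, 0.025, -0.002, -1, 0, 0, 0, -0.008, 0.025, -0.002, -1])

```text
clock: 5.15
position: [0.5019, -0.1907, 0.114]
ee_rot: [0.0, 0.589, 0.808, 0.001]
contact_force: [0.3, 1.6, 7.1]
width: -0.0003
gripper_force: 3.5
```

```bash
python3 - <<'E'
from h import *
a=snap('top','t2')['pixels'][235:330,290:435]
b=snap('scene','s2')['pixels'][200:345,150:310]
a=cv2.resize(a,(798,522),interpolation=cv2.INTER_CUBIC);cv2.imwrite('pics/c3.png',a)
d=np.abs(snap('scene','s2b')['pixels'].astype(int)-load('scene0')['pixels'])[200:345,150:310]
cv2.imwrite('pics/c4.png',cv2.resize(b,(640,580),interpolation=cv2.INTER_CUBIC))
print(manip.get_state()['contact_force'],manip.get_state()['position'])
E
```

```text
[-0.29882217  1.8105654   6.62587267] [ 0.50187378 -0.19070822  0.1139188 ]
```

View pics/c4.png

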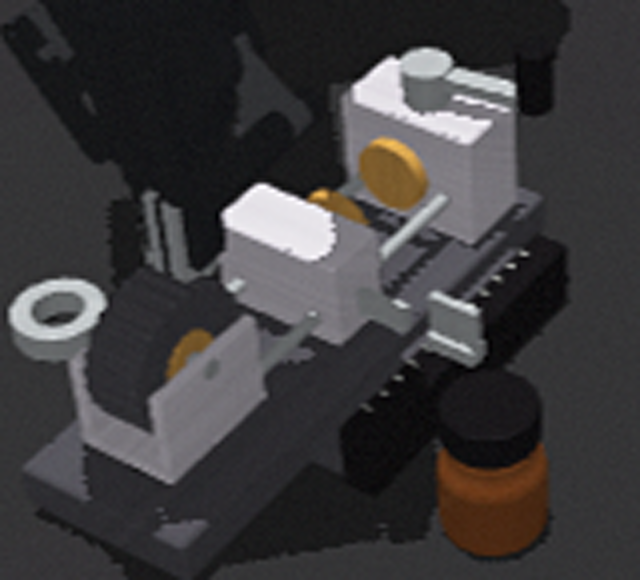

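The sliding block has closed by several mm (its corner moved from 200,232 to 224,212). Next is a second stroke.

>>> move_arm(steps=[0, 0, 0, 0, 0, 0.012, -1, 0, 0, 0, 0.003, -0.008, 0.012, -1, 0, 0, 0, 0.009, -0.03, 0.012, -1, 0, 0, 0, 0.009, -0.03, 0.009, -1, 0, 0, 0, 0.009, -0.03, 0.006, -1, 0, 0, 0, 0.009, -0.03, 0.0045, -1, 0, 0, 0, 0.009, -0.03, 0.0035, -1, 0, 0, 0, 0.009, -0.03, 0.0025, -1, 0, 0, 0, 0.009, -0.03, 0.002, -1, 0, 0, 0, 0.008, -0.027, 0.002, -1])

```text
clock: 6.3
position: [0.5099, -0.22, 0.1157]
ee_rot: [0.001, 0.589, 0.808, -0.001]
contact_force: [-2.3, -4.2, 5.1]
width: 0.0003
gripper_force: 3.1
```

>>> move_arm(steps=[0, 0, 0, -0.001, 0.003, -0.001, -1, 0, 0, 0, -0.002, 0.006, -0.001, -1, 0, 0, 0, -0.003, 0.009, -0.001, -1, 0, 0, 0, -0.004, 0.012, -0.001, -1, 0, 0, 0, -0.005, 0.015, -0.001, -1, 0, 0, 0, -0.006, 0.018, -0.001, -1, 0, 0, 0, -0.007, 0.021, -0.0015, -1, 0, 0, 0, -0.008, 0.024, -0.002, -1, 0, 0, 0, -0.008, 0.025, -0.002, -1, 0, 0, 0, -0.008, 0.025, -0.002, -1])

```text
clock: 7.3
position: [0.5016, -0.1934, 0.1142]
ee_rot: [0.001, 0.589, 0.808, 0.0]
contact_force: [-2.2, 1.4, 9.1]
width: -0.0
gripper_force: 4.2
```

>>> move_arm(steps=[0, 0, 0, 0, 0, 0.012, -1, 0, 0, 0, 0.003, -0.008, 0.03, -1, 0, 0, 0, 0.009, -0.03, 0.07, -1, 0, 0, 0, 0.009, -0.03, 0.083, -1, 0, 0, 0, 0.009, -0.03, 0.083, -1, 0, 0, 0, 0.009, -0.03, 0.083, -1, 0, 0, 0, 0.009, -0.03, 0.083, -1, 0, 0, 0, 0.009, -0.03, 0.083, -1, 0, 0, 0, 0.009, -0.03, 0.083, -1, 0, 0, 0, 0.009, -0.03, 0.083, -1])

```text
clock: 8.3
position: [0.5103, -0.2233, 0.1953]
ee_rot: [-0.001, 0.589, 0.808, -0.0]
contact_force: [0.7, 0.3, -0.3]
width: -0.0
gripper_force: 0.0
```

```bash
python3 - <<'E'
from h import *
a=snap('wrist','w3')['pixels'][80:160,280:440]
a=cv2.resize(a,(800,400),interpolation=cv2.INTER_CUBIC)
b=load('w1')['pixels'][120:160,360:400] if 0 else snap('top','t3')['pixels'][240:280,330:390]
b=cv2.resize(b,(300,200),interpolation=cv2.INTER_CUBIC)
c=np.zeros((600,800,3),np.uint8);c[:400]=a;c[400:,:300]=b
b=snap('scene','s3')['pixels'][250:300,230:280]; c[400:,300:500]=cv2.resize(b,(200,200),interpolation=cv2.INTER_CUBIC)
b=load('w1')['pixels'][80:160,340:440]; c[400:,500:750]=cv2.resize(b,(250,200),interpolation=cv2.INTER_CUBIC)
cv2.imwrite('pics/c5.png',c)
print(manip.get_state()['contact_force'],manip.get_state()['position'])
E
```

```text
[-0.3026699   0.1049323   0.21563657] [ 0.51048633 -0.22350929  0.19575264]
```

View pics/c5.png

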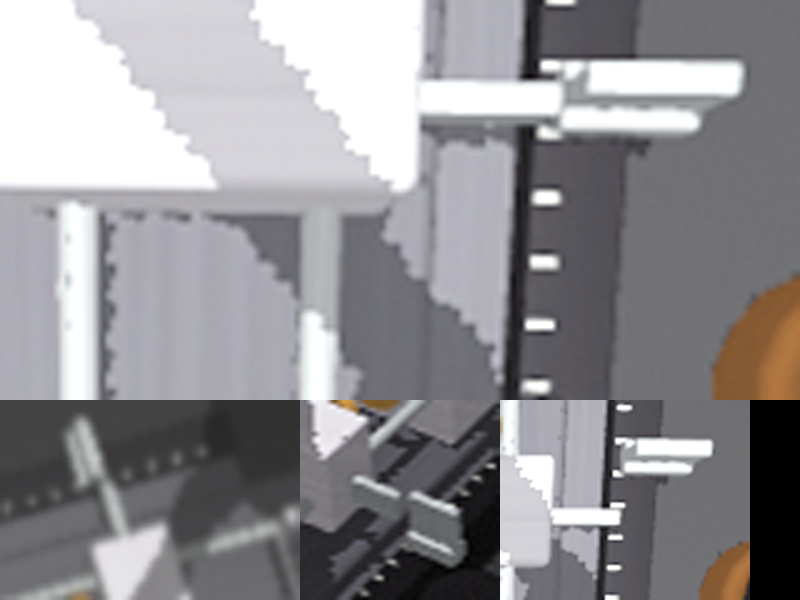

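The pointer blade's top face is centred at crop row ~99 and the rider blade's at ~79, so a few mm remain. I'll compute that exactly.

```bash
cat > gap.py <<'E'
from h import *
from fit import p
def X(im,u,v,z):
    q=onz(im,u,v,z)-[p[0],p[1],0]; return 1e3*(q[0]*np.cos(p[2])+q[1]*np.sin(p[2]))
E
python3 - <<'E'
from gap import *
w=load('w3'); g=lambda u,v:(u/5+280-.4,v/5+80-.4)
a=X(w,*g(540,99),.055);b=X(w,*g(620,79),.056);c=X(w,*g(600,79),.056);print(a,b,c, X(w,*g(540,83),.055),X(w,*g(540,116),.055),X(w,*g(620,62),.056),X(w,*g(620,96),.056))
print(b-X(load('w1'),386.6,126.8,.055))
E
```

```text
88.76246570407905 91.39902224999737 91.38900243549904 90.95855594483137 86.41799627903642 93.70968323680698 89.07704556095631
19.847155844330615
```

>>> move_arm(steps=[0, 0, 0, -0.003, 0.009, -0.04, -1, 0, 0, 0, -0.003, 0.009, -0.065, -1, 0, 0, 0, -0.003, 0.009, -0.074, -1, 0, 0, 0, -0.003, 0.009, -0.077, -1, 0, 0, 0, -0.003, 0.009, -0.078, -1, 0, 0, 0, -0.003, 0.009, -0.079, -1, 0, 0, 0, -0.003, 0.009, -0.08, -1, 0, 0, 0, -0.003, 0.009, -0.081, -1, 0, 0, 0, -0.003, 0.009, -0.0815, -1, 0, 0, 0, -0.003, 0.009, -0.082, -1])

```text
clock: 9.45
position: [0.5084, -0.2152, 0.1157]
ee_rot: [0.002, 0.589, 0.808, 0.0]
contact_force: [-1.3, 1.1, 7.6]
width: 0.0001
gripper_force: 3.9
```

>>> move_arm(steps=[0, 0, 0, 0, 0.001, 0, -1, 0, 0, 0, -0.001, 0.003, 0, -1, 0, 0, 0, -0.002, 0.005, 0, -1, 0, 0, 0, -0.002, 0.007, 0, -1, 0, 0, 0, -0.003, 0.0085, 0, -1, 0, 0, 0, -0.003, 0.0095, 0, -1, 0, 0, 0, -0.003, 0.0095, 0, -1, 0, 0, 0, -0.003, 0.0095, 0.0, -1, 0, 0, 0, -0.003, 0.0095, 0.004, -1, 0, 0, 0, -0.003, 0.0095, 0.02, -1])

```text
clock: 10.45
position: [0.5035, -0.2046, 0.1333]
ee_rot: [-0.001, 0.589, 0.808, -0.0]
contact_force: [-0.2, 0.4, 0.2]
width: -0.0001
gripper_force: 0.0
```

>>> move_arm(steps=[0, 0, 0, 0.003, -0.009, 0.03, -1, 0, 0, 0, 0.006, -0.019, 0.06, -1, 0, 0, 0, 0.006, -0.019, 0.06, -1, 0, 0, 0, 0.006, -0.019, 0.06, -1, 0, 0, 0, 0.006, -0.019, 0.06, -1, 0, 0, 0, 0.006, -0.019, 0.06, -1, 0, 0, 0, 0.006, -0.019, 0.06, -1, 0, 0, 0, 0.006, -0.019, 0.06, -1, 0, 0, 0, 0.006, -0.019, 0.06, -1, 0, 0, 0, 0.006, -0.019, 0.06, -1])

```text
clock: 11.45
position: [0.5105, -0.224, 0.1938]
ee_rot: [-0.0, 0.589, 0.808, 0.0]
contact_force: [-0.1, 0.0, -0.2]
width: 0.0001
gripper_force: 0.0
```

```bash
python3 - <<'E'
from h import *
a=snap('wrist','w4')['pixels'][80:160,280:440]
cv2.imwrite('pics/c6.png',cv2.resize(a,(800,400),interpolation=cv2.INTER_CUBIC))
print(manip.get_state()['contact_force'],manip.get_state()['position'])
E
```

```text
[-0.91423472 -0.10667723 -1.19947911] [ 0.5105186  -0.22406781  0.19387662]
```

View pics/c6.png

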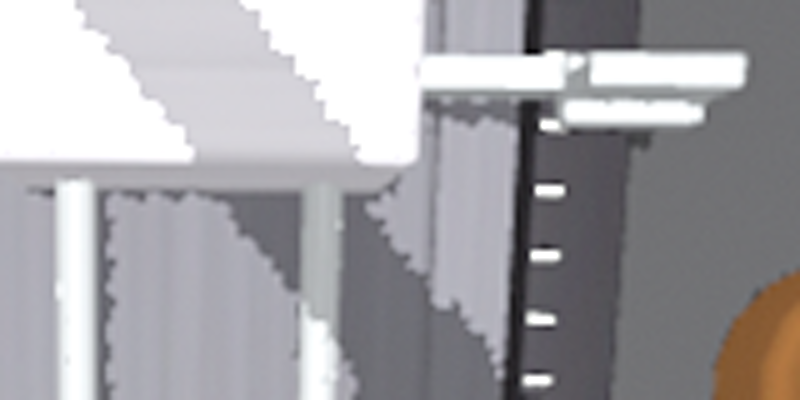

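Pointer row ~73 against rider ~70 is about 0.35 mm, so the blades are lined up. Now I'll move behind the lever post, on the -x side.

>>> move_arm(steps=[0, 0, 0, 0.001, 0.045, 0, -1, 0, 0, 0, 0.001, 0.09, 0, -1, 0, 0, 0, 0.001, 0.135, 0, -1, 0, 0, 0, 0.001, 0.165, 0, -1, 0, 0, 0, 0.001, 0.165, 0, -1, 0, 0, 0, 0.001, 0.165, -0.03, -1, 0, 0, 0, 0.001, 0.165, -0.055, -1, 0, 0, 0, 0.001, 0.165, -0.068, -1, 0, 0, 0, 0.001, 0.165, -0.073, -1, 0, 0, 0, 0.001, 0.165, -0.073, -1])

```text
clock: 12.5
position: [0.5114, -0.0597, 0.1205]
ee_rot: [-0.0, 0.589, 0.808, -0.0]
contact_force: [-0.2, -0.4, -0.0]
width: -0.0001
gripper_force: 0.0
```

```bash
python3 - <<'E'
from h import *
from fit import P,p
s=manip.get_state();o=s['position'];print(o,s['contact_force'])
c,n=np.cos(p[2]),np.sin(p[2])
q=o[:2]-p[:2];print('stand',1e3*(q[0]*c+q[1]*n),1e3*(-q[0]*n+q[1]*c))
# finger centre so that its box (11 x 14.5) touches the 8 mm post, at radius 50
from scipy.optimize import brentq
def d(phi,th):
    f=50*np.array([np.sin(phi),-np.cos(phi)]);g=50*np.array([np.sin(th),-np.cos(th)])
    e=np.maximum(abs(g-f)-[11,14.5],0); return np.hypot(*e)-8
for th in [0,.2,.4,.6,.8,1.0,1.15,1.25,1.3]:
    phi=brentq(d,th-1.2,th-.1,args=(th,)); X=P(p,(170+50*np.sin(phi),-50*np.cos(phi),0))
    print(th,round(phi,2),(X[:2]-o[:2]).round(4))
E
```

```text
[ 0.51139309 -0.05972218  0.12050458] [-0.23074791 -0.38639044 -0.02607673]
stand 141.64490535662398 -49.78677925220387
0 -0.39 [-0.0062  0.0078]
0.2 -0.18 [-0.0064  0.0182]
0.4 0.01 [-0.0085  0.0275]
0.6 0.19 [-0.012   0.0356]
0.8 0.34 [-0.0163  0.0423]
1.0 0.49 [-0.0211  0.0477]
1.15 0.62 [-0.0261  0.052 ]
1.25 0.72 [-0.0303  0.0548]
1.3 0.78 [-0.0327  0.0562]
```

>>> move_arm(steps=[0, 0, 0, -0.003, 0.005, 0, -1, 0, 0, 0, -0.006, 0.01, 0, -1, 0, 0, 0, -0.006, 0.018, 0, -1, 0, 0, 0, -0.008, 0.026, 0, -1, 0, 0, 0, -0.011, 0.034, 0, -1, 0, 0, 0, -0.016, 0.042, 0, -1, 0, 0, 0, -0.021, 0.048, 0, -1, 0, 0, 0, -0.026, 0.052, 0, -1, 0, 0, 0, -0.026, 0.052, 0, -1, 0, 0, 0, -0.026, 0.052, 0, -1])

```text
clock: 13.5
position: [0.4853, -0.0065, 0.1209]
ee_rot: [-0.0, 0.589, 0.808, 0.0]
contact_force: [0.9, -0.5, -0.3]
width: 0.0001
gripper_force: 0.0
```

>>> move_arm(steps=[0, 0, 0, -0.001, 0.001, 0, -1, 0, 0, 0, -0.002, 0.0015, 0, -1, 0, 0, 0, -0.003, 0.002, 0, -1, 0, 0, 0, -0.004, 0.003, 0, -1, 0, 0, 0, -0.005, 0.0035, 0, -1, 0, 0, 0, -0.006, 0.004, 0, -1, 0, 0, 0, -0.006, 0.004, 0, -1, 0, 0, 0, -0.006, 0.004, 0, -1, 0, 0, 0, -0.006, 0.004, 0, -1, 0, 0, 0, -0.006, 0.004, 0, -1])

```text
clock: 14.5
position: [0.4792, -0.0039, 0.1209]
ee_rot: [0.0, 0.589, 0.808, -0.001]
contact_force: [0.2, -4.8, -0.6]
width: -0.0001
gripper_force: 2.1
```

>>> move_arm(steps=[0, 0, 0, 0, 0.001, 0, -1, 0, 0, 0, -0.001, 0.002, 0, -1, 0, 0, 0, -0.001, 0.003, 0, -1, 0, 0, 0, -0.001, 0.003, 0, -1, 0, 0, 0, -0.001, 0.003, 0, -1, 0, 0, 0, -0.001, 0.003, 0, -1, 0, 0, 0, -0.001, 0.003, 0, -1, 0, 0, 0, -0.001, 0.003, 0, -1, 0, 0, 0, -0.001, 0.003, 0, -1, 0, 0, 0, -0.001, 0.003, 0, -1])

```text
clock: 15.5
position: [0.4785, 0.0, 0.1209]
ee_rot: [-0.0, 0.589, 0.808, 0.0]
contact_force: [0.0, -0.4, 0.5]
width: 0.0004
gripper_force: 0.4
```

>>> move_arm(steps=[0, 0, 0, -0.001, 0, 0, -1, 0, 0, 0, -0.002, -0.0005, 0, -1, 0, 0, 0, -0.003, -0.001, 0, -1, 0, 0, 0, -0.003, -0.001, 0, -1, 0, 0, 0, -0.003, -0.001, 0, -1, 0, 0, 0, -0.003, -0.001, 0, -1, 0, 0, 0, -0.003, -0.001, 0, -1, 0, 0, 0, -0.003, -0.001, 0, -1, 0, 0, 0, -0.003, -0.001, 0, -1, 0, 0, 0, -0.003, -0.001, 0, -1])

```text
clock: 16.5
position: [0.476, -0.0014, 0.1211]
ee_rot: [0.001, 0.589, 0.808, 0.0]
contact_force: [5.4, -0.6, 0.4]
width: 0.0002
gripper_force: 2.3
```

```bash
python3 - <<'E'
from h import *
from fit import P,p
a=snap('top','t7'); b=snap('scene','s7')
A=cv2.resize(a['pixels'][240:330,290:380],(540,540),interpolation=cv2.INTER_CUBIC)
B=cv2.resize(b['pixels'][195:260,220:295],(260,225),interpolation=cv2.INTER_CUBIC)
c=np.zeros((540,800,3),np.uint8);c[:,:540]=A;c[:225,540:]=B;cv2.imwrite('pics/c7.png',c)
for th in [.9,1.0,1.15,1.3]:
    X=P(p,(170+50*np.sin(th),-50*np.cos(th),120)); print(th,(proj(a,X)-[290,240])*6,(proj(b,X)-[220,195])*3.46+[540,0])
E
```

```text
0.9 [  2.36581649 253.09544939] [758.72633371  14.33902677]
1.0 [ -3.18062657 269.23225595] [754.87345423   9.13842021]
1.15 [ -8.44470154 294.30707857] [747.41839725   1.8761546 ]
1.3 [ -9.92756566 319.92904619] [738.12163572  -4.6165317 ]
```

View pics/c7.png

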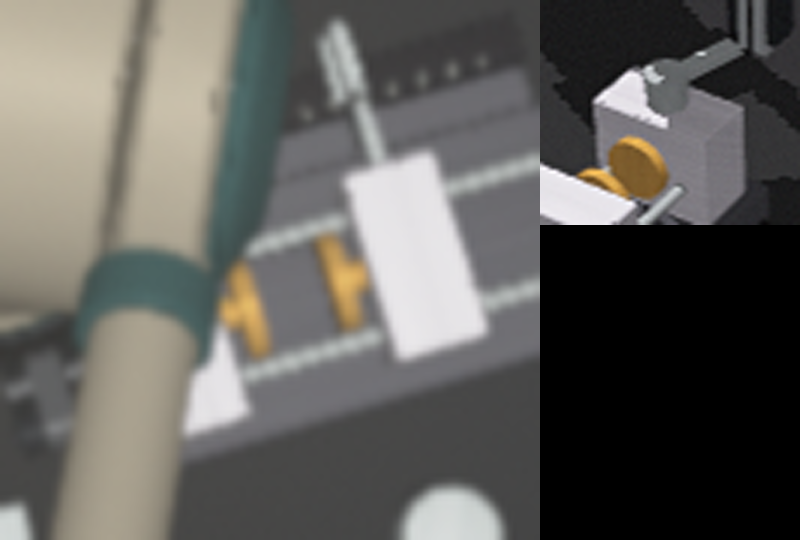

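>>> move_arm(steps=[0, 0, 0, -0.001, 0, 0, -1, 0, 0, 0, -0.002, -0.0005, 0, -1, 0, 0, 0, -0.003, -0.001, 0, -1, 0, 0, 0, -0.003, -0.001, 0, -1, 0, 0, 0, -0.003, -0.001, 0, -1, 0, 0, 0, -0.003, -0.001, 0, -1, 0, 0, 0, -0.003, -0.001, 0, -1, 0, 0, 0, -0.003, -0.001, 0, -1, 0, 0, 0, -0.003, -0.001, 0, -1, 0, 0, 0, -0.003, -0.001, 0, -1])

```text
clock: 17.6
position: [0.475, -0.0025, 0.1215]
ee_rot: [0.002, 0.589, 0.808, 0.001]
contact_force: [8.9, 0.5, -2.0]
width: 0.0
gripper_force: 3.3
```

>>> move_arm(steps=[0, 0, 0, 0.006, 0.002, 0, -1, 0, 0, 0, 0.012, 0.003, 0, -1, 0, 0, 0, 0.012, 0.003, 0.04, -1, 0, 0, 0, 0.012, 0.003, 0.09, -1, 0, 0, 0, 0.012, 0.003, 0.13, -1, 0, 0, 0, -0.01, 0.04, 0.14, -1, 0, 0, 0, -0.03, 0.08, 0.14, -1, 0, 0, 0, -0.05, 0.12, 0.14, -1, 0, 0, 0, -0.07, 0.16, 0.14, -1, 0, 0, 0, -0.1, 0.2, 0.14, -1])

```text
clock: 18.6
position: [0.3706, 0.1989, 0.2603]
ee_rot: [-0.001, 0.59, 0.808, -0.001]
contact_force: [0.2, 0.4, 0.0]
width: 0.0004
gripper_force: 0.0
```

>>> move_arm(steps=[0, 0, 0, -0.02, 0.04, 0, -1, 0, 0, 0, -0.04, 0.08, 0, -1, 0, 0, 0, -0.06, 0.1, 0, -1, 0, 0, 0, -0.06, 0.1, 0, -1, 0, 0, 0, -0.06, 0.1, 0, -1, 0, 0, 0, -0.06, 0.1, 0, -1, 0, 0, 0, -0.06, 0.1, 0, -1, 0, 0, 0, -0.06, 0.1, 0, -1, 0, 0, 0, -0.06, 0.1, 0, -1, 0, 0, 0, -0.06, 0.1, 0, -1])

```text
clock: 19.6
position: [0.3128, 0.2975, 0.261]
ee_rot: [0.0, 0.59, 0.808, -0.0]
contact_force: [0.8, 0.5, 1.3]
width: -0.0001
gripper_force: 0.0
```

```bash
python3 - <<'E'
from h import *
from fit import P,p
a=snap('top','t8'); b=snap('scene','s8')
A=cv2.resize(a['pixels'][240:330,270:360],(480,480),interpolation=cv2.INTER_CUBIC)
B=cv2.resize(b['pixels'][185:305,215:295],(320,480),interpolation=cv2.INTER_CUBIC)
cv2.imwrite('pics/c8.png',np.hstack([A,B]))
for th in [1.0,1.15,1.3]:
    X=P(p,(170+50*np.sin(th),-50*np.cos(th),120)); print(th,(proj(a,X)-[270,240])*5.333,(proj(b,X)-[215,185])*4+[480,0])
print(manip.get_state()['position'],manip.get_state()['contact_force'])
E
```

```text
1.0 [103.83295309 239.3026035 ] [748.40861761  50.56464764]
1.15 [ 99.15406779 261.58994167] [739.79005463  42.16896485]
1.3 [ 97.83604872 284.36360055] [729.04235344  34.66296914]
[0.31268275 0.29771149 0.26095235] [ 0.21651089  0.35524416 -0.18910047]
```

View pics/c8.png

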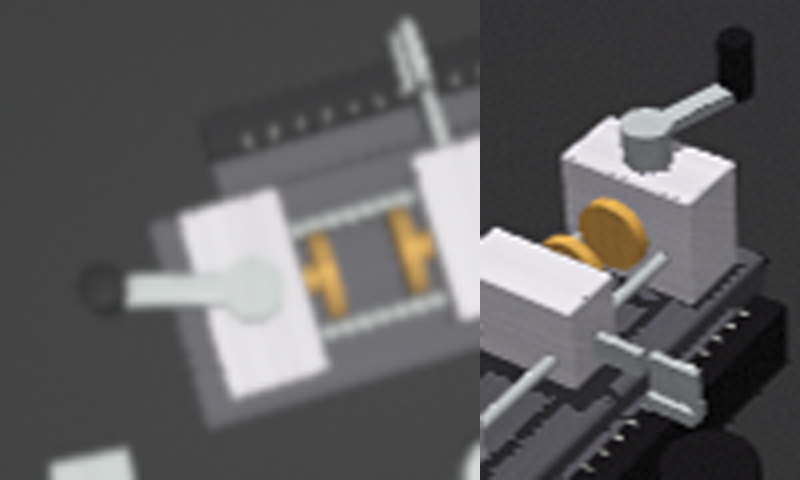

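The post's top is at (98,287), which matches 1.3 rad (98,284). The pointer is still in line with the rider, and the arm is clear of everything.

```bash
python3 -c "
from rig import manip
print(manip.sign_off())"
```

```text
the job is handed in; nothing more can be done
None
```

I rolled the pointer to within about 0.4 mm of the gauge mark and pushed the lock lever round to its stop (about 1.3 rad in the last picture). The arm is clear of everything, and I handed the job in at about 20 s; no verdict came back.

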